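# Probe the board, then hover the cover over its threads

## Robot

A 6-joint arm with a two-finger parallel gripper is mounted at the origin on the work surface. World frame = base frame: x ahead of the robot, y to its left, z up, the work surface at z = 0. Lengths are in m, angles in rad, forces in N, time in s.
With the tool pointing down it reaches from about 0.225 to 0.875 m from the base axis. Payload 3.4 kg.
Tool frame: the origin (TCP) lies on the centre line of the jaws, within the pads' length; the fingertips stand 19 mm ahead of it and the grasp point (between the pads) is the TCP; z points along the fingers, y is the direction in which the jaws open and shut (so a half turn about z gives the same grasp; the last joint's range is limited). The gripper opens to 85 mm and grips with 20 to 120 N. Pads are 22 mm wide; open, the fingers measure 114 mm over their backs; the gripper's body (76 mm by 85 mm) begins 54 mm behind the grasp point. The pads swing forward as they close: fully open they stand 13 mm farther back than shut.
Start: joints at [-1.327, 0.276, 1.505, -0, 1.361, -0.121], TCP at [0.205, -0.537, 0.22] pointing down, gripper open.
Joint ranges: [-2.89, 2.89], [-0.75, 2.08], [0.22, 2.7], [-1.18, 4.32], [0.11, 2.71], [-2.7, 2.7]. Speed limits (rad/s): [2.57, 2.57, 3.14, 3.14, 3.14, 3.14].

## Interface

Orientations are given as a unit quaternion [w, x, y, z].
In Python, from rig import monitor, eyes, manip, models gives the robot as it stands.
- The arm moves only by the tool send_rows, never from a script. Its argument "deltas" is a list of rows, each an object with "dp": the shift along the world's x, y, z each as a share of 0.12 m, from -1 to 1, a list of three; "rotation": the turn, a rotation vector about the world's x, y, z each as a share of 0.5 rad, from -1 to 1, a list of three. In form: [{"dp": [dx, dy, dz], "rotation": [rx, ry, rz]}, ...]. A call has 1 to 12 rows; each row is the pose to reach, as a shift and turn from the pose commanded when the call began; what a row does not reach only later rows make up. A row lasts 1/12 s, in which the tool goes at most 41.7 mm and 7.16 degrees, less where a joint would pass 70% of its speed; a pose out of reach is approached as far as the arm can. A call with a number of a shift or a turn outside -1 to 1 is refused whole. A call with a gripper value outside its range is refused whole. "fingers" is the closure, from -1 (fully open) to 1 (shut), set as the call begins (left out, the last holds). The fingers move at their own pace and stop on an object; "grip_force" is the grip in N (left out, the last holds). Time passes only in rows, so rows that repeat a pose let the fingers close. It gives the time, the measured TCP pose, the force and the opening at its end, in the units of the state.
- monitor.get_state(): the state, without advancing time (a new reading comes with each control period).
- eyes.get_image(name): name is "side" or "top"; returns a dict with "color" (400x640x3 uint8, red, green, blue), "depth" (400x640 float32, m along the optical axis (not along the pixel's ray), 0 where there is no reading), "mtx" (3x3 intrinsics, pixels), "k1" (the pictures are not rectified: a ray, as slopes to the right and down, at radius r is drawn at 1 + k1 r^2 times it, then the intrinsics apply), "rvec" (rotation vector, rad) and "tvec" (3), from world to camera coordinates, as OpenCV has them. Camera axes: x right, y down, z forward; pixel columns grow to the right and rows downward; lengths in m; the calibration is good to about 2 mm. A picture is of the moment at which its call begins.
- manip.sign_off(): hands the job in, once; it reports no verdict.
Trained networks look in a picture, given as the dict that the camera call returned (one of the last four; its "shot" number tells which), for a name from the list of things; names that differ only in an ending like _2 or _b are one class to them, and where a whole thing is asked for, a point or a joint stands for the part that bears it (a point fixed in the world has none). Each returns a list of dicts, best first, with "score" (0 to 1); they miss things now and then, are a little off and sometimes report something else, mostly with a low value. They report only what shows in the picture. A call takes as long as a camera call. They do not tell look-alikes from the thing itself.
- models.find_in(name, picture): "box" ([left, top, right, bottom] in pixels, round what is visible of it).
The state is a dict: "clock": time; "qpos": joint angles; "qd": joint speeds; "effort": joint torques, N m; "position": TCP position; "ee_rot": TCP orientation; "contact_force": force on the tool from outside, world axes, zero at the start; "moment": the same for the moment, N m; "width": finger opening in m.
Only numpy, scipy, OpenCV 4.12 (cv2) and the standard library are available. Lean on these libraries where they do the work, as an engineer would, in place of code of your own. Each camera call takes 0.05 s, during which the arm holds its last target.

## Task

Take the test probe from its stand and gently touch its tip first onto the round test pin and then onto the square one on the circuit board, pausing a moment on each, then put the probe back in its stand. Then pick up the cover plate by its connector block and hold it level, hovering about a centimetre above the housing rim with the two-hole end over the two-thread end, so that straight down through each of its three holes the whole threaded hole below can be seen. Finish while holding it there, still and not touching the housing, and leave the other things on the bench where they are.

Things in the scene. Friction and masses are not known exactly. Their poses are not given: they have to be found in the camera images.
- housing: fixed open aluminium instrument housing, 170 (its x) x 110 (its y) mm, rim top 50 mm above the bench, with a circuit board inside. Origin: centre of its underside, on the bench; z up. Three round bosses in its rim, flush with the rim, carry threaded holes: two at the +x end, one at the -x end
- pin_round: first test point: brass spring pin with a ROUND flat head 14 mm across on the circuit board. Origin: centre of the head's top face, 36 mm above the bench (14 mm below the rim), at x +28, y +14 mm in the housing frame. Gives way downward, 6 mm of travel at 0.7 N per mm, then a hard stop
- pin_square: second test point: brass spring pin with a SQUARE flat head 13 x 13 mm, otherwise like the round one. Origin: centre of the head's top face, 36 mm above the bench, at x -32, y -16 mm in the housing frame
- probe_grip (a point): the loose pen-like test probe, 128 mm long, 60 g: this point is the centre of its round grey handle (18 mm diameter, 60 mm long). Axes: z along the probe from tip to handle (up while it stands). The black collar (28 mm diameter, 6 mm thick) has its underside 36 mm below this point, the tip end lies 98 mm below it; 12 mm diameter barrel below the collar, pointed over the last 32 mm
- probe_tip (a point): the steel tip end of the probe, 3 mm across; 98 mm below probe_grip along the probe's axis
- stand: fixed grey probe stand, block 65 x 65 x 65 mm with a 20 mm upright through hole in its middle. Origin: centre of its underside, on the bench. The probe hangs in the hole tip down, its collar resting on the block's top, so that the tip is 3 mm and the handle's centre 101 mm above the bench
- pad: fixed black rubber pad, 180 x 120 x 8 mm, under the cover plate. Origin: centre of its underside
- cover: the loose aluminium cover plate, 170 (its x) x 110 (its y) x 5 mm, about 0.33 kg, lying flat, with an upright black connector block (44 mm along x, 24 mm along y, rising 50 mm above the plate's top) in its middle. Origin: centre of the plate's underside, z up. Three through holes of 14 mm: two at the +x end, one at the -x end
- cover_grip (a point): centre of the black connector block on the cover, 30 mm above the plate's underside; axes as the cover's. The block is the place to grip, across its 24 mm (y)
- hole_a (a point): centre of cover hole a, on the plate's underside, at x +70, y +40 mm in the cover frame
- thread_a (a point): mouth of the 6 mm threaded hole in the housing rim that belongs under cover hole a, 50 mm above the bench, at x +70, y +40 mm in the housing frame
- hole_b (a point): centre of cover hole b, on the plate's underside, at x +70, y -40 mm in the cover frame
- thread_b (a point): mouth of the 6 mm threaded hole in the housing rim that belongs under cover hole b, 50 mm above the bench, at x +70, y -40 mm in the housing frame
- hole_c (a point): centre of cover hole c, on the plate's underside, at x -70, y +0 mm in the cover frame
- thread_c (a point): mouth of the 6 mm threaded hole in the housing rim that belongs under cover hole c, 50 mm above the bench, at x -70, y +0 mm in the housing frame
- tape: bystander: yellow roll of tape, ring 56 mm across, 18 mm high; not to be disturbed
- cup: bystander: small steel screw dish, 54 mm across, 22 mm high; not to be disturbed
- driver: bystander: screwdriver lying flat; not to be disturbed
- wipes: bystander: blue box of wipes, 110 x 200 x 75 mm; not to be disturbed
- tumbler: bystander: dark steel tumbler, 72 mm across, 120 mm high; not to be disturbed
- nut: bystander: turned steel end nut, 32 mm across, 26 mm high; not to be disturbed
- probe: the whole probe; origin at its tip end, the same point as probe_tip
Things that resemble listed ones, but are neither listed nor needed, are in the scene too. Leave any orange look-alike of the cover alone. Several things look just like the probe: the one meant starts nearest to the robot's base.

How it is judged:
On the way, in this order (a step that is already met when the one before it is completed fails the run):
1. the held probe's tip presses the round test pin (contact force between probe and pin_round above 0.4 N and distance between probe_tip and pin_round below 0.007 m and contact force between probe and the fingers above 0.5 N), for 0.2 s.
2. then the held probe's tip presses the square test pin (contact force between probe and pin_square above 0.4 N and distance between probe_tip and pin_square below 0.007 m and contact force between probe and the fingers above 0.5 N), for 0.2 s.
3. the probe hangs in its stand again, let go (horizontal distance between probe_tip and stand below 0.012 m and height (world z) of probe_tip below 0.01 m and angle between probe_tip's own z axis and vertical below 0.3 rad and contact force between probe and the fingers below 0.05 N), for 0.2 s.
At the end, for the whole second after the job is handed in: The probe hangs let go in its stand (tip within 12 mm of the hole's axis, less than 10 mm above the bench). The cover is held by the fingers, level within 0.1 rad, still, not touching the housing, each of its three holes within 4 mm sideways of its own threaded hole and 3 to 20 mm above the rim (all of step 3 and horizontal distance between hole_a and thread_a below 0.004 m and z of hole_a in the frame of housing between 0.053 and 0.07 m and horizontal distance between hole_b and thread_b below 0.004 m and z of hole_b in the frame of housing between 0.053 and 0.07 m and horizontal distance between hole_c and thread_c below 0.004 m and z of hole_c in the frame of housing between 0.053 and 0.07 m and contact force between cover and the fingers above 1 N and contact force between cover and housing below 0.05 N and angle between cover's own z axis and vertical below 0.1 rad and linear speed of cover below 0.02 m/s and angular speed of cover below 0.1 rad/s); the arm keeps its last pose, push and grip.
It fails at once if the probe is pushed against a test pin or the housing with more than 20 N (contact force between probe and housing above 20 N or contact force between probe and pin_round above 20 N or contact force between probe and pin_square above 20 N).
It fails at once if a bystander is moved more than 30 mm (distance of any of tape, cup, driver, wipes, tumbler, nut from where it was at the start of the episode above 0.03 m).
It also fails if it takes over 67 s, if anything falls off the work surface, if the arm or the gripper's body presses on something with over 40 N, if the wrist force passes 120 N, or if a joint passes its speed limit or range.

## Working session

There is one attempt and no reset: what is moved stays moved. The work goes in short steps, Python scripts to look and compute and a tool call to move; the robot and the scene stay as the last step left them, time stands still between calls to the robot, and variables do not carry over. Pictures are saved under pics/ and viewed, and the job is handed in when it is done.

Besides the shell and the picture viewer there is one more tool, called after "Call:" in YAML: its name, and indented under it one key for each argument. send_rows: Moves the arm, as the interface text tells. Its arguments: {"type":"object","properties":{"deltas":{"type":"array","items":{"type":"object","properties":{"dp":{"type":"array","items":{"type":"number"}},"rotation":{"type":"array","items":{"type":"number"}}}}},"fingers":{"type":"number"},"grip_force":{"type":"number"}},"required":["deltas"]}

```bash
mkdir -p pics; ls; cat > h.py <<'E'
import numpy as np, cv2, pickle
from rig import monitor, eyes, manip, models
def shot(name,tag):
    im=eyes.get_image(name)
    pickle.dump({k:im[k] for k in im},open(f'pics/{tag}.pkl','wb'))
    cv2.imwrite(f'pics/{tag}.png',im['color'][:,:,::-1]); return im
def load(tag): return pickle.load(open(f'pics/{tag}.pkl','rb'))
def proj(im,P):
    P=np.atleast_2d(P).astype(float);R=cv2.Rodrigues(np.array(im['rvec'],float))[0]
    c=P@R.T+np.array(im['tvec']).ravel(); s=c[:,:2]/c[:,2:]; s=s*(1+im['k1']*(s**2).sum(1,keepdims=True))
    K=np.array(im['mtx']); return s*[K[0,0],K[1,1]]+[K[0,2],K[1,2]]
def rays(im,uv):
    uv=np.atleast_2d(uv).astype(float);K=np.array(im['mtx'])
    d=np.array([im['k1'],0,0,0,0],float)
    s=cv2.undistortPointsIter(uv.reshape(-1,1,2),K,d,None,None,(3,100,1e-12)).reshape(-1,2)
    return s
def at_z(im,uv,z):
    s=rays(im,uv);R=cv2.Rodrigues(np.array(im['rvec'],float))[0];t=np.array(im['tvec']).ravel()
    C=-R.T@t; D=np.c_[s,np.ones(len(s))]@R; return C+D*((z-C[2])/D[:,2])[:,None]
def cloud(im):
    h,w=im['depth'].shape;v,u=np.mgrid[:h,:w];s=rays(im,np.c_[u.ravel(),v.ravel()])
    z=im['depth'].ravel()[:,None];c=np.c_[s*z,z];R=cv2.Rodrigues(np.array(im['rvec'],float))[0]
    return ((c-np.array(im['tvec']).ravel())@R).reshape(h,w,3)
E
python3 - <<'E'
from h import *
print(monitor.get_state())
for n in('top','side'):
    im=shot(n,n+'0');print(n,im['mtx'],im['k1'],im['rvec'],im['tvec'])
    for k in ['housing','pin_round','pin_square','probe','stand','cover','pad','tape','cup','driver','wipes','tumbler','nut']:
        print(k,[(np.round(d['box']).astype(int).tolist(),round(d['score'],2)) for d in models.find_in(k,im)])
E
```

```text
pics
{'clock': 0.0, 'qpos': array([-1.32703984e+00,  2.76587879e-01,  1.50618795e+00,  2.56767790e-05,
        1.36072962e+00, -1.21021221e-01]), 'qd': array([ 0.000519  , -0.00029117, -0.00034036,  0.00050556, -0.0008811 ,
       -0.00050492]), 'effort': array([-1.95561108e-03, -4.16784847e+01, -2.45806342e+01, -3.38315822e-04,
        1.11439734e-02,  1.01265402e-05]), 'position': array([ 0.20497569, -0.53659381,  0.21872198]), 'ee_rot': array([-9.55371893e-04,  9.83413248e-01,  1.81376593e-01, -4.61253498e-05]), 'contact_force': array([ 0.82004529,  0.41515665, -0.34195995]), 'moment': array([-0.00991405,  0.07522332,  0.00955193]), 'width': 0.08565452379677174}
top [[507.1983733    0.         317.80246258]
 [  0.         507.1983733  203.57294201]
 [  0.           0.           1.        ]] -0.01523830949794352 [ 2.15005338 -2.19151265  0.08897534] [0.04977609 0.53061478 1.36884885]
housing [([214, 179, 283, 252], 0.66)]
pin_round [([276, 125, 298, 143], 0.46)]
pin_square []
probe [([465, 189, 483, 201], 0.45)]
stand [([416, 192, 449, 226], 0.73)]
cover [([375, 264, 437, 312], 0.9
[... 518 characters left out ...]
93799132109 [ 2.19666483 -0.07817485  0.05684001] [-0.50211622  0.10961083  1.58391143]
housing [([292, 164, 350, 201], 0.96), ([385, 284, 419, 337], 0.72)]
pin_round []
pin_square []
probe [([334, 254, 346, 276], 0.64), ([360, 280, 369, 313], 0.47)]
stand [([318, 266, 357, 301], 0.71), ([292, 162, 351, 200], 0.58)]
cover [([232, 252, 280, 301], 0.85), ([294, 215, 346, 240], 0.84)]
pad [([292, 217, 350, 244], 0.76)]
tape [([380, 192, 400, 206], 0.74), ([332, 253, 344, 276], 0.35)]
cup [([396, 238, 412, 254], 0.65)]
driver [([285, 339, 363, 354], 0.76)]
wipes [([318, 118, 353, 162], 0.84), ([293, 161, 350, 200], 0.4), ([287, 340, 341, 354], 0.22)]
tumbler [([384, 286, 418, 337], 0.97)]
nut []
```

```bash
python3 - <<'E'
from h import *
for n,(a,b,c,d) in dict(top0=(90,100,530,330),side0=(220,110,430,360)).items():
    im=cv2.imread(f'pics/{n}.png')[b:d,a:c]
    f=800/(c-a) if n=='top0' else 2.4
    cv2.imwrite(f'pics/{n}z.png',cv2.resize(im,None,fx=f,fy=f,interpolation=cv2.INTER_CUBIC))
E
```

```text
(no output)
```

View pics/top0z.png

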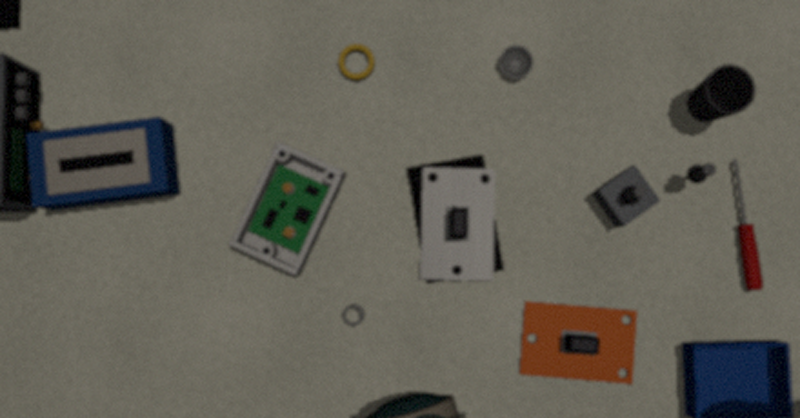

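View pics/side0z.png

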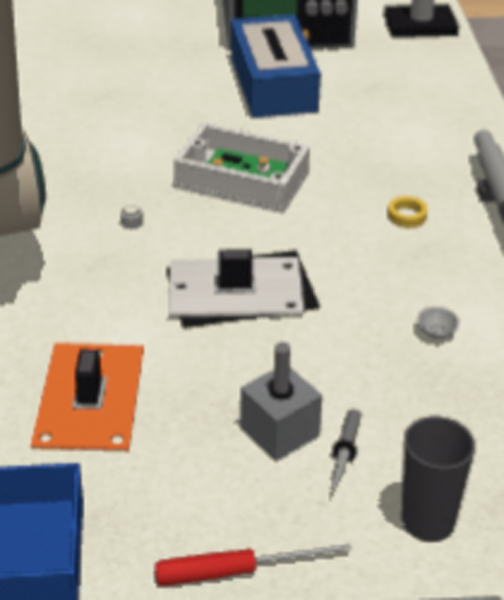

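View pics/top0.png

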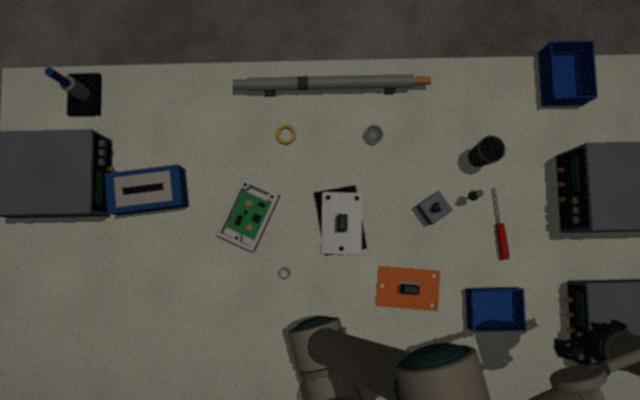

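View pics/side0.png

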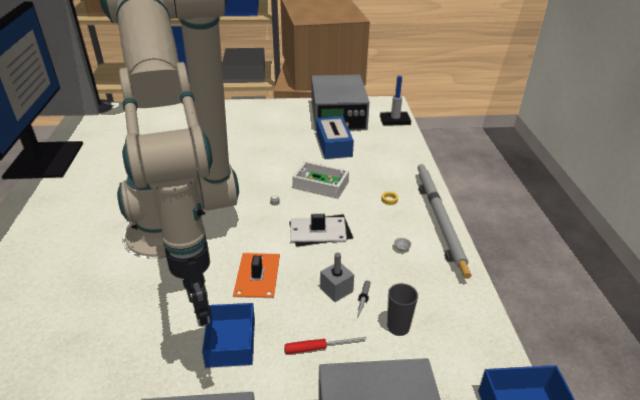

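```bash
python3 - <<'E'
from h import *
im=load('top0');C=cloud(im)
g=lambda x,y:(90+x*.55,100+y*.55)
for n,z,(u,v) in [('stand',.065,g(622,197)),('cover top',.013,g(458,222)),('housing',.05,g(288,210)),('tape',.018,g(356,62)),('loose probe',.01,g(697,174)),('wipes',.075,g(100,163)),('nut',.026,g(353,315)),('cup',.022,g(513,63)),('tumbler',.12,g(728,90)),('tumbler base',0,g(690,110)),('driver',.01,g(745,230)),('orange',.01,g(577,343)),('bluebox',.0,g(735,380))]:
    print(n,at_z(im,[u,v],z)[0].round(3),C[int(v),int(u)].round(3))
R=cv2.Rodrigues(im['rvec'])[0];print('cam',-R.T@im['tvec'])
im=load('side0');R=cv2.Rodrigues(im['rvec'])[0];print('cam',-R.T@im['tvec'])
for im in(load('top0'),load('side0')):
    print(proj(im,[[0.205,-.537,.22],[0,0,0],[.5,0,0],[.5,.3,0],[.5,-.3,0]]).round())
    z=cloud(im)[...,2]; print('bench z',np.median(z[im['depth']>0]))
E
```

```text
stand [ 0.509 -0.264  0.065] [ 0.51  -0.263  0.07 ]
cover top [ 0.48  -0.026  0.013] [ 0.477 -0.021  0.067]
housing [0.501 0.227 0.05 ] [0.504 0.232 0.023]
tape [0.729 0.126 0.018] [0.733 0.129 0.002]
loose probe [ 0.546 -0.392  0.01 ] [ 0.54  -0.366  0.094]
wipes [0.573 0.499 0.075] [0.575 0.499 0.076]
nut [0.343 0.134 0.026] [ 0.343  0.137 -0.002]
cup [ 0.721 -0.115  0.022] [ 0.727 -0.116  0.007]
tumbler [ 0.654 -0.409  0.12 ] [ 0.67  -0.434  0.042]
tumbler base [ 0.647 -0.389  0.   ] [ 0.646 -0.383  0.015]
driver [ 0.459 -0.461  0.01 ] [ 0.46  -0.455  0.021]
orange [ 0.295 -0.2    0.01 ] [ 0.3   -0.192  0.056]
bluebox [ 0.234 -0.438  0.   ] [ 0.235 -0.435  0.007]
cam [0.40529902 0.02873829 1.41162449]
cam [ 0.3939559  -1.2528012   1.02381567]
[[570. 332.]
 [336. 400.]
 [332. 215.]
 [225. 217.]
 [440. 213.]]
bench z 0.0007857288408866324
[[199. 315.]
 [162. 233.]
 [324. 226.]
 [317. 174.]
 [332. 297.]]
bench z -0.0004096179914536105
```

```bash
python3 - <<'E'
from h import *
im=cv2.imread('pics/top0.png')
def z(n,a,b,w,h,f,src=im):
    c=src[b:b+h,a:a+w]; c=np.clip(c.astype(float)*1.6,0,255).astype('uint8')
    cv2.imwrite(f'pics/{n}.png',cv2.resize(c,None,fx=f,fy=f,interpolation=cv2.INTER_CUBIC))
z('z_hc',210,175,160,90,5)
z('z_st',405,165,110,75,7)
z('z_ss',280,210,130,125,5,cv2.imread('pics/side0.png'))
E
```

```text
(no output)
```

View pics/z_hc.png

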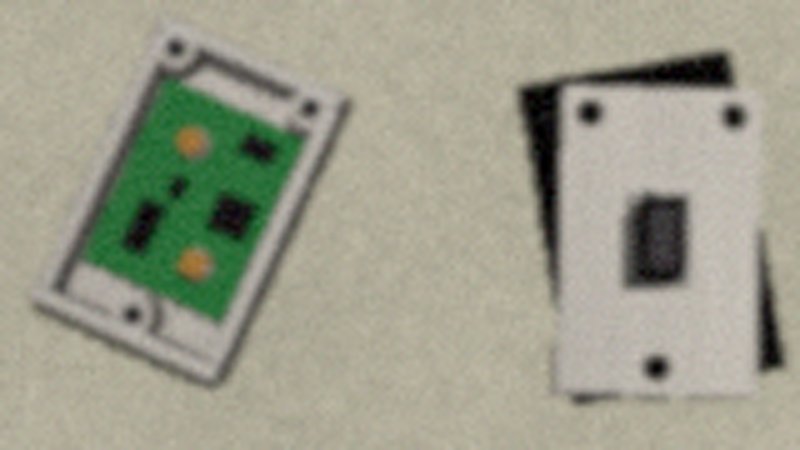

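View pics/z_st.png

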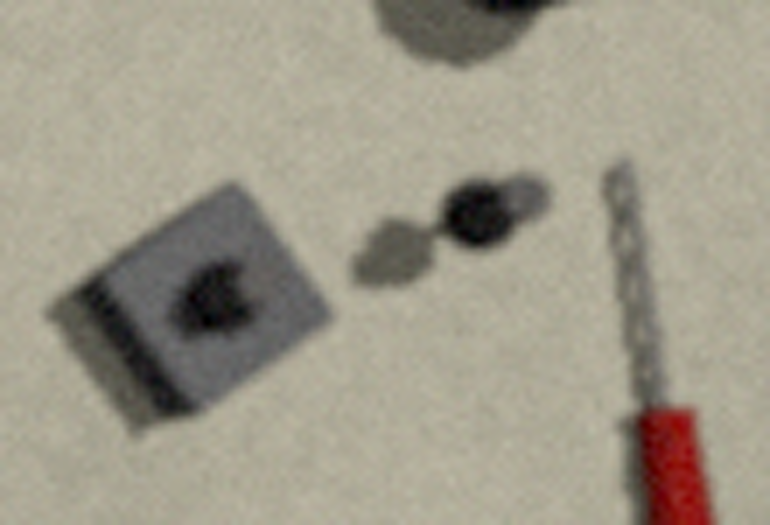

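View pics/z_ss.png

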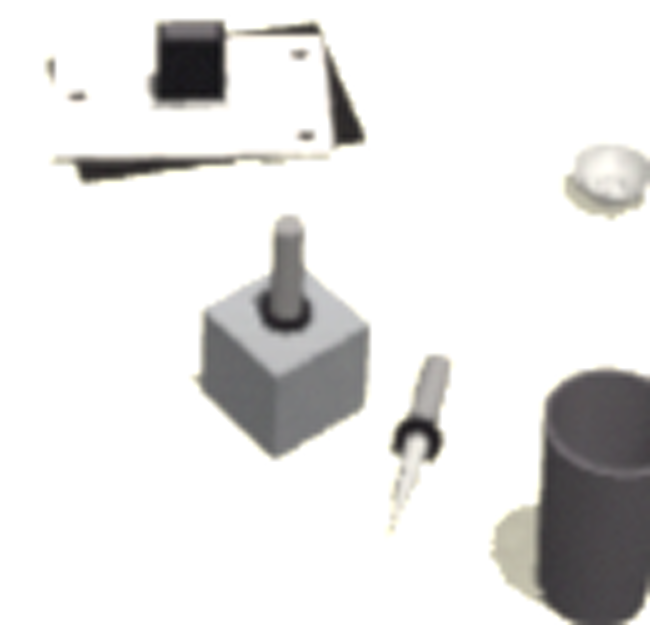

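```bash
cat > m.py <<'E'
from h import *
def cen(im,u,v,r,dark=True,thr=.5):
    g=im['color'].astype(float).mean(2);u0,v0=int(round(u)),int(round(v))
    for _ in range(3):
        p=g[v0-r:v0+r+1,u0-r:u0+r+1]; w=np.clip(np.percentile(p,70)*1.0-p,0,None); w[w<thr*w.max()]=0
        vv,uu=np.mgrid[v0-r:v0+r+1,u0-r:u0+r+1]; c=(w*uu).sum()/w.sum(),(w*vv).sum()/w.sum()
        u0,v0=int(round(c[0])),int(round(c[1]))
    return c
def rigid(mod,mea):
    mc,ec=mod.mean(0),mea.mean(0);a=mod-mc;b=mea-ec
    th=np.arctan2((a[:,0]*b[:,1]-a[:,1]*b[:,0]).sum(),(a*b).sum())
    R=np.array([[np.cos(th),-np.sin(th)],[np.sin(th),np.cos(th)]]);t=ec-R@mc
    return t,th,(mea-(mod@R.T+t))
M=np.array([[.07,.04],[.07,-.04],[-.07,0]])
E
python3 - <<'E'
from m import *
im=load('top0');g=lambda x,y:((x+.5)/5-.5+210,(y+.5)/5-.5+175)
for n,z,ps in [('housing',.05,[(176,47),(309,108),(133,314)]),('cover',.0115,[(590,112),(733,117),(655,367)])]:
    c=[cen(im,*g(*p),3) for p in ps]; print(np.round(c,1).tolist(),np.round([g(*p) for p in ps],1).tolist())
    P=at_z(im,np.array(c),z)[:,:2];t,th,r=rigid(M,P);print(n,t.round(4),round(th,4),np.round(r*1000,1).tolist())
    if n=='housing':
        R=np.array([[np.cos(th),-np.sin(th)],[np.sin(th),np.cos(th)]])
        for q in [(.028,.014),(-.032,-.016)]:
            w=R@q+t; print('pin pred',w, proj(im,[*w,.036]))
        for p in [(192,141),(193,264)]: print('pin seen',g(*p),at_z(im,g(*p),.036))
# stand
C=cloud(im);
for lo,hi,nm in [(.055,.075,'standtop'),(.115,.145,'handletop')]:
    m=(C[...,2]>lo)&(C[...,2]<hi)&(abs(C[...,0]-.51)<.06)&(abs(C[...,1]+.264)<.06)
    P=C[m][:,:2].astype(np.float32); print(nm,m.sum(),P.mean(0),cv2.minAreaRect(P),np.median(C[m][:,2]))
h=lambda x,y:((x+.5)/7-.5+405,(y+.5)/7-.5+165)
for p in [(232,182),(333,317),(200,415),(97,278)]: print('st corner',at_z(im,h(*p),.065))
print('handle top', at_z(im,h(238,295),.131), at_z(im,h(238,285),.131))
m=(C[...,2]>.03)&(abs(C[...,0]-.53)<.05)&(C[...,1]<-.33)&(C[...,1]>-.43)
print('decoy',m.sum(),C[m].min(0),C[m].max(0))
E
```

```text
[[245.1, 184.4], [271.4, 196.2], [236.0, 237.5]] [[244.8, 184.0], [271.4, 196.2], [236.2, 237.4]]
housing [0.5052 0.2303] -0.4461 [[-0.5, -0.7], [0.6, 0.5], [-0.1, 0.2]]
pin pred [0.53652956 0.23084932] [[247.65671775 202.70055828]]
pin pred [0.46945787 0.2296711 ] [[248.24336316 227.2739207 ]]
pin seen (248.0, 202.8) [[0.53623873 0.22991278 0.036     ]]
pin seen (248.2, 227.4) [[0.46911763 0.2297913  0.036     ]]
[[327.5, 197.1], [356.2, 197.9], [340.8, 248.0]] [[327.6, 197.0], [356.2, 198.0], [340.6, 248.0]]
cover [ 0.4784 -0.0243] -0.0437 [[-0.1, -0.2], [-0.1, 0.3], [0.2, -0.0]]
standtop 542 [ 0.51209617 -0.27193904] ((0.5128155946731567, -0.2745826840400696), (0.06537315249443054, 0.06701288372278214), 33.67917251586914) 0.06474425381774276
handletop 48 [ 0.5121292 -0.2736093] ((0.5124584436416626, -0.274370402097702), (0.016078459098935127, 0.016253316774964333), 40.057559967041016) 0.12976492547152796
st corner [[ 0.55634609 -0.28127786  0.065     ]]
st corner [[ 0.50401053 -0.3175556   0.065     ]]
st corner [[ 0.46776639 -0.26560903  0.065     ]]
st corner [[ 0.52062709 -0.22850433  0.065     ]]
handle top [[ 0.50781346 -0.26660338  0.131     ]] [[ 0.5114399  -0.26674897  0.131     ]]
decoy 127 [ 0.5286477  -0.38774853  0.06110407] [ 0.55631143 -0.36053397  0.13487141]
```

Call:
send_rows:
  deltas:
    - {"dp": [0.2, 0.17, 0], "rotation": [0, 0, 0]}
    - {"dp": [0.45, 0.38, 0], "rotation": [0, 0, 0]}
    - {"dp": [0.7, 0.6, 0], "rotation": [0, 0, 0]}
    - {"dp": [1, 0.86, 0], "rotation": [0, 0, 0]}
  fingers: -0.3

```text
clock: 1.73
position: [0.3213, -0.4372, 0.2196]
ee_rot: [0.0, 0.984, 0.181, 0.0]
contact_force: [0.6, 0.4, -0.5]
width: 0.0555
```

Call:
send_rows:
  deltas:
    - {"dp": [0.3, 0.26, 0], "rotation": [0, 0, 0]}
    - {"dp": [0.6, 0.51, 0], "rotation": [0, 0, 0]}
    - {"dp": [0.8, 0.68, 0], "rotation": [0, 0, 0]}
    - {"dp": [1, 0.86, 0], "rotation": [0, 0, 0]}

```text
clock: 2.07
position: [0.4427, -0.3325, 0.2199]
ee_rot: [0.0, 0.983, 0.182, 0.001]
contact_force: [0.7, -0.2, 0.2]
width: 0.0553
```

Call:
send_rows:
  deltas:
    - {"dp": [0.2, 0.16, 0], "rotation": [0, 0, 0]}
    - {"dp": [0.4, 0.33, 0], "rotation": [0, 0, 0]}
    - {"dp": [0.54, 0.44, 0], "rotation": [0, 0, 0]}
    - {"dp": [0.562, 0.472, 0], "rotation": [0, 0, 0]}
    - {"dp": [0.562, 0.472, 0], "rotation": [0, 0, 0]}
    - {"dp": [0.562, 0.472, 0], "rotation": [0, 0, 0]}
    - {"dp": [0.562, 0.472, 0], "rotation": [0, 0, 0]}

```text
clock: 2.65
position: [0.5071, -0.2789, 0.2196]
ee_rot: [0.0, 0.983, 0.181, -0.0]
contact_force: [-0.8, -0.7, -0.0]
width: 0.0559
```

Call:
send_rows:
  deltas:
    - {"dp": [0, 0, 0], "rotation": [0, 0, 0]}
    - {"dp": [0, 0, 0], "rotation": [0, 0, 0]}
    - {"dp": [0, 0, 0], "rotation": [0, 0, 0]}

```text
clock: 2.9
position: [0.5075, -0.2788, 0.2197]
ee_rot: [0.0, 0.984, 0.181, -0.0]
contact_force: [-0.2, -0.1, -0.2]
width: 0.0559
```

```bash
python3 - <<'E'
from h import *
s=monitor.get_state();print(s['position'],s['ee_rot'],s['qd'].round(3),s['clock'])
shot('side','side1');shot('top','top1')
im=cv2.imread('pics/side1.png')[150:330,250:430];cv2.imwrite('pics/side1z.png',cv2.resize(im,None,fx=3.3,fy=3.3,interpolation=cv2.INTER_CUBIC))
E
```

```text
[ 0.50746159 -0.27880015  0.21973225] [ 1.14705120e-04  9.83540336e-01  1.80688668e-01 -9.45402882e-06] [ 0.006 -0.001 -0.003  0.002 -0.001  0.001] 2.9
```

View pics/side1z.png

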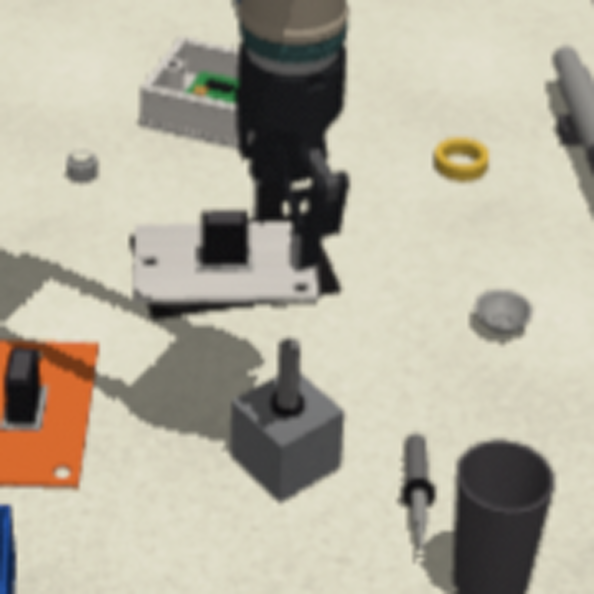

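Call:
send_rows:
  deltas:
    - {"dp": [0.042, 0.04, -0.1], "rotation": [0, 0, 0]}
    - {"dp": [0.042, 0.04, -0.3], "rotation": [0, 0, 0]}
    - {"dp": [0.042, 0.04, -0.5], "rotation": [0, 0, 0]}
    - {"dp": [0.042, 0.04, -0.7], "rotation": [0, 0, 0]}
    - {"dp": [0.042, 0.04, -0.87], "rotation": [0, 0, 0]}
    - {"dp": [0.042, 0.04, -0.97], "rotation": [0, 0, 0]}
    - {"dp": [0.042, 0.04, -0.97], "rotation": [0, 0, 0]}
    - {"dp": [0.042, 0.04, -0.97], "rotation": [0, 0, 0]}

```text
clock: 3.67
position: [0.5128, -0.2733, 0.1028]
ee_rot: [-0.0, 0.983, 0.181, -0.0]
contact_force: [-0.3, 0.0, -0.1]
width: 0.0555
```

```bash
python3 - <<'E'
from h import *
s=monitor.get_state();print(s['position'],s['contact_force'])
shot('side','side2');shot('top','top2')
a=cv2.imread('pics/side2.png')[200:330,290:430];b=cv2.imread('pics/top2.png')[150:250,390:530]
r=lambda i:cv2.resize(i,(560,int(i.shape[0]*560/i.shape[1])),interpolation=cv2.INTER_CUBIC)
cv2.imwrite('pics/s2z.png',r(a));cv2.imwrite('pics/t2z.png',np.clip(r(b)*1.5,0,255))
E
```

```text
[ 0.5128081  -0.27326903  0.10284803] [-0.30813805  0.00784355 -0.07126012][ WARN:0@2.480] global loadsave.cpp:1063 imwrite_ Unsupported depth image for selected encoder is fallbacked to CV_8U.
```

View pics/s2z.png

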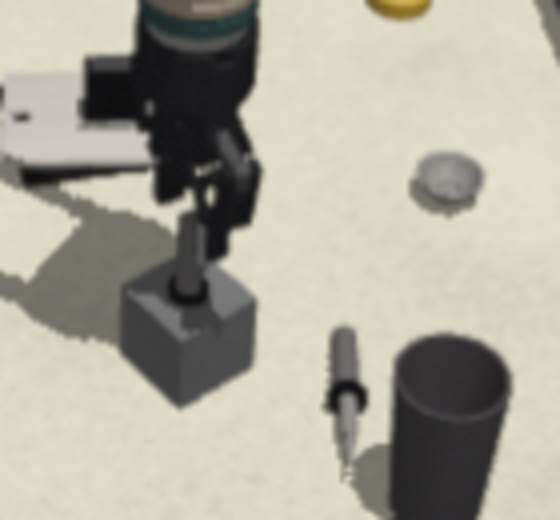

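View pics/t2z.png

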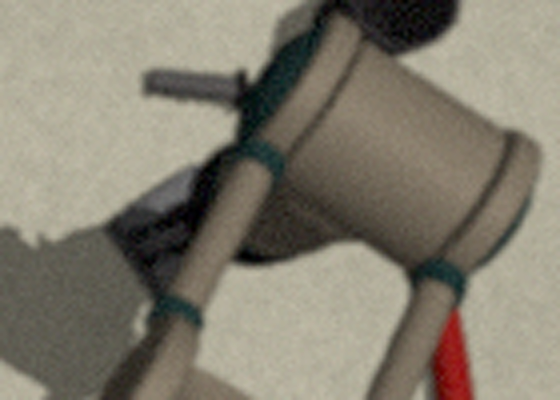

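```bash
python3 - <<'E'
from h import *
for t in['side0','side1','side2']:
    im=load(t);C=cloud(im)
    m=(C[...,2]>.012)&(C[...,0]>.47)&(C[...,0]<.63)&(C[...,1]<-.31)&(C[...,1]>-.50)&(C[...,2]<.2)
    n,l,st,ce=cv2.connectedComponentsWithStats(m.astype('uint8'))
    for i in range(1,n):
        if st[i,4]>30:
            P=C[l==i];mu=P.mean(0);d=np.linalg.svd(P-mu)[2][0];s=(P-mu)@d;print(t,st[i],'ends',(mu+d*s.min()).round(3),(mu+d*s.max()).round(3))
E
```

```text
side0 [331 281  12  19 133] ends [ 0.508 -0.315  0.068] [ 0.509 -0.316  0.013]
side0 [387 288   7  40 146] ends [ 0.628 -0.421  0.015] [ 0.625 -0.421  0.121]
side0 [358 293  11  22 113] ends [ 0.559 -0.382  0.019] [ 0.585 -0.31   0.02 ]
side0 [326 337  40  10  87] ends [ 0.567 -0.451  0.015] [ 0.469 -0.462  0.015]
side1 [331 282  12  18 134] ends [ 0.508 -0.315  0.067] [ 0.509 -0.316  0.012]
side1 [387 288   7  39 144] ends [ 0.628 -0.42   0.012] [ 0.625 -0.421  0.124]
side1 [371 293  11  24 119] ends [ 0.605 -0.391  0.02 ] [ 0.616 -0.31   0.019]
side1 [326 337  40  10  89] ends [ 0.567 -0.451  0.015] [ 0.469 -0.462  0.015]
side2 [339 248  16  19 163] ends [ 0.52  -0.306  0.123] [ 0.533 -0.336  0.201]
side2 [331 282  11  17 128] ends [ 0.507 -0.315  0.068] [ 0.508 -0.316  0.013]
side2 [387 288   7  39 145] ends [ 0.628 -0.421  0.012] [ 0.625 -0.421  0.121]
side2 [371 291  11  26 124] ends [ 0.617 -0.309  0.02 ] [ 0.605 -0.392  0.02 ]
side2 [326 337  40   9  82] ends [ 0.568 -0.451  0.014] [ 0.47  -0.462  0.015]
```

Call:
send_rows:
  deltas:
    - {"dp": [0, 0, 0], "rotation": [0, 0, 0]}
    - {"dp": [0, 0, 0], "rotation": [0, 0, 0]}
    - {"dp": [0, 0, 0], "rotation": [0, 0, 0]}
    - {"dp": [0, 0, 0], "rotation": [0, 0, 0]}
    - {"dp": [0, 0, 0], "rotation": [0, 0, 0]}
    - {"dp": [0, 0, 0], "rotation": [0, 0, 0]}
  fingers: 1
  grip_force: 40

```text
clock: 4.27
position: [0.5136, -0.2737, 0.1041]
ee_rot: [0.001, 0.983, 0.181, 0.001]
contact_force: [-0.9, -0.1, 5.3]
width: 0.016
```

Call:
send_rows:
  deltas:
    - {"dp": [0, 0, 0.1], "rotation": [0, 0, 0]}
    - {"dp": [0, 0, 0.3], "rotation": [0, 0, 0]}
    - {"dp": [0, 0, 0.5], "rotation": [0, 0, 0]}
    - {"dp": [0, 0, 0.7], "rotation": [0, 0, 0]}
    - {"dp": [0, 0, 0.9], "rotation": [0, 0, 0]}
    - {"dp": [0, 0, 1], "rotation": [0, 0, 0]}
    - {"dp": [0, 0, 1], "rotation": [0, 0, 0]}
    - {"dp": [0, 0, 1], "rotation": [0, 0, 0]}

```text
clock: 4.93
position: [0.513, -0.2732, 0.2232]
ee_rot: [0.0, 0.983, 0.181, 0.0]
contact_force: [0.8, -0.6, -0.8]
width: 0.016
```

```bash
python3 - <<'E'
from h import *
s=monitor.get_state();print(s['position'],s['contact_force'],s['width'])
im=shot('side','side3');
print(proj(im,[[*s['position'][:2],s['position'][2]-.1]]))
a=cv2.imread('pics/side3.png')[170:310,270:410]
cv2.imwrite('pics/s3z.png',cv2.resize(a,None,fx=4,fy=4,interpolation=cv2.INTER_CUBIC))
E
```

```text
[ 0.51303715 -0.27317557  0.22317679] [ 0.81304    -0.56105243 -0.76489847] 0.016022603149028022
[[337.02263865 255.51579328]]
```

View pics/s3z.png

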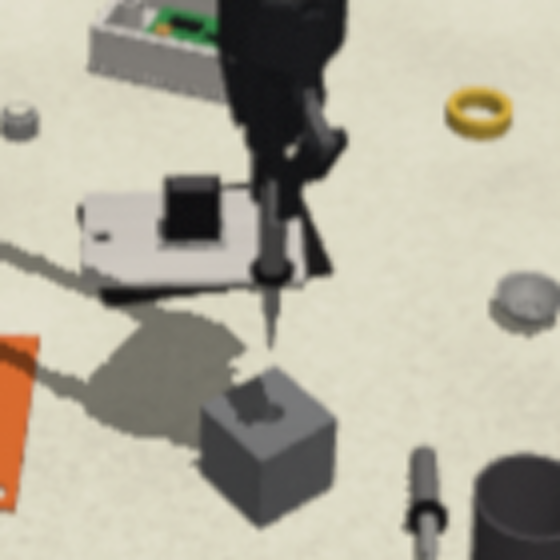

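Call:
send_rows:
  deltas:
    - {"dp": [0.02, 0.15, 0], "rotation": [0, 0, 0]}
    - {"dp": [0.04, 0.4, 0], "rotation": [0, 0, 0]}
    - {"dp": [0.06, 0.7, 0], "rotation": [0, 0, 0]}
    - {"dp": [0.08, 1, 0], "rotation": [0, 0, 0]}

```text
clock: 5.32
position: [0.5215, -0.152, 0.2209]
ee_rot: [-0.001, 0.984, 0.18, -0.002]
contact_force: [0.1, 0.4, -1.2]
width: 0.016
```

Call:
send_rows:
  deltas:
    - {"dp": [0.01, 0.3, 0], "rotation": [0, 0, 0]}
    - {"dp": [0.02, 0.6, 0], "rotation": [0, 0, 0]}
    - {"dp": [0.03, 0.8, 0], "rotation": [0, 0, 0]}
    - {"dp": [0.04, 1, 0], "rotation": [0, 0, 0]}

```text
clock: 5.65
position: [0.526, -0.0312, 0.2212]
ee_rot: [-0.001, 0.983, 0.182, -0.002]
contact_force: [0.4, -0.3, -1.5]
width: 0.0163
```

Call:
send_rows:
  deltas:
    - {"dp": [0.01, 0.3, 0], "rotation": [0, 0, 0]}
    - {"dp": [0.02, 0.6, 0], "rotation": [0, 0, 0]}
    - {"dp": [0.03, 0.8, 0], "rotation": [0, 0, 0]}
    - {"dp": [0.04, 1, 0], "rotation": [0, 0, 0]}

```text
clock: 5.98
position: [0.5308, 0.0885, 0.2211]
ee_rot: [-0.0, 0.983, 0.182, -0.002]
contact_force: [-0.5, -0.9, 0.1]
width: 0.0159
```

Call:
send_rows:
  deltas:
    - {"dp": [0.01, 0.25, 0], "rotation": [0, 0, 0]}
    - {"dp": [0.02, 0.5, 0], "rotation": [0, 0, 0]}
    - {"dp": [0.03, 0.75, 0], "rotation": [0, 0, 0]}
    - {"dp": [0.04, 1, 0], "rotation": [0, 0, 0]}
    - {"dp": [0.04, 1, 0], "rotation": [0, 0, 0]}
    - {"dp": [0.04, 1, 0], "rotation": [0, 0, 0]}
    - {"dp": [0.04, 1, 0], "rotation": [0, 0, 0]}

```text
clock: 6.57
position: [0.5362, 0.2061, 0.2216]
ee_rot: [0.001, 0.983, 0.182, -0.002]
contact_force: [-0.4, -0.7, -0.0]
width: 0.0159
```

Call:
send_rows:
  deltas:
    - {"dp": [0, 0.15, 0], "rotation": [0, 0, 0]}
    - {"dp": [0, 0.206, -0.1], "rotation": [0, 0, 0]}
    - {"dp": [0, 0.206, -0.3], "rotation": [0, 0, 0]}
    - {"dp": [0, 0.206, -0.45], "rotation": [0, 0, 0]}
    - {"dp": [0, 0.206, -0.54], "rotation": [0, 0, 0]}
    - {"dp": [0, 0.206, -0.54], "rotation": [0, 0, 0]}
    - {"dp": [0, 0.206, -0.54], "rotation": [0, 0, 0]}
    - {"dp": [0, 0.206, -0.54], "rotation": [0, 0, 0]}

```text
clock: 7.23
position: [0.538, 0.231, 0.1594]
ee_rot: [0.0, 0.983, 0.181, 0.001]
contact_force: [-0.4, -0.7, 0.6]
width: 0.0163
```

```bash
python3 - <<'E'
from h import *
s=monitor.get_state();print(s['position'],s['contact_force'],s['width'])
im=shot('side','side4');shot('top','top4')
p=s['position']
print(proj(im,[[*p[:2],p[2]-.1],[*p[:2],p[2]-.104]]))
a=cv2.imread('pics/side4.png')[120:220,270:410]
cv2.imwrite('pics/s4z.png',cv2.resize(a,None,fx=5,fy=5,interpolation=cv2.INTER_CUBIC))
a=cv2.imread('pics/top4.png')[150:270,200:340]
cv2.imwrite('pics/t4z.png',cv2.resize(a,None,fx=5,fy=5,interpolation=cv2.INTER_CUBIC))
E
```

```text
[0.53800034 0.23103235 0.1594131 ] [-0.38171358 -0.71797539  0.61610067] 0.016267228288231333
[[329.62303127 170.21455077]
 [329.6023735  171.18407092]]
```

View pics/s4z.png

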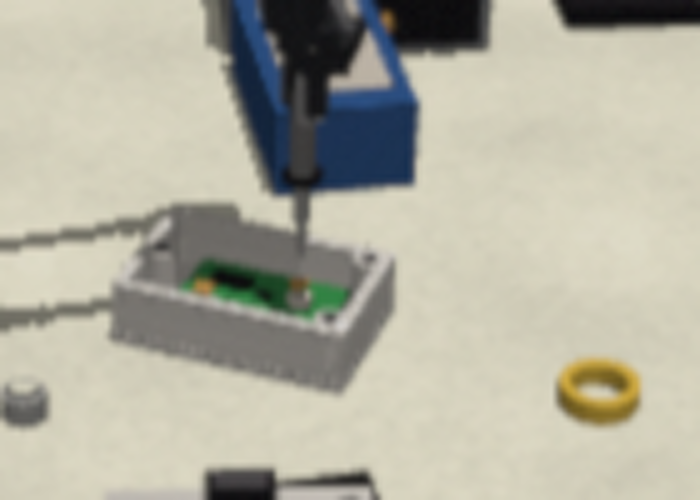

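View pics/t4z.png

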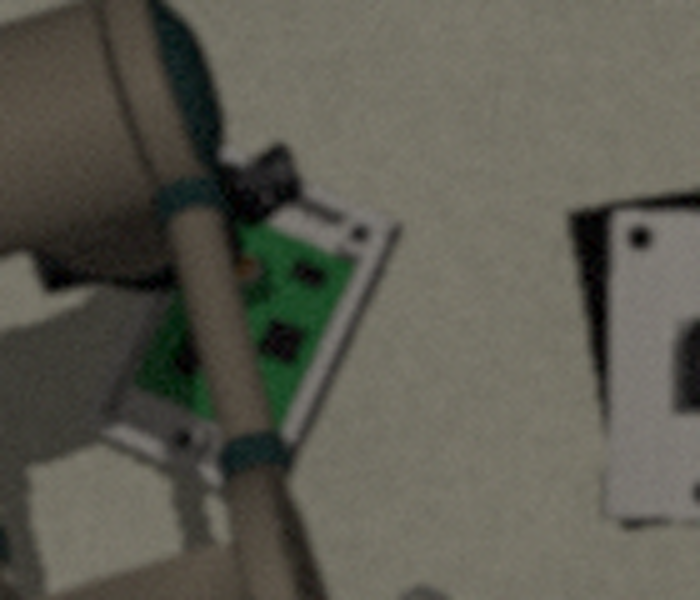

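Call:
send_rows:
  deltas:
    - {"dp": [-0.01, 0, -0.05], "rotation": [0, 0, 0]}
    - {"dp": [-0.012, 0, -0.1], "rotation": [0, 0, 0]}
    - {"dp": [-0.012, 0, -0.15], "rotation": [0, 0, 0]}
    - {"dp": [-0.012, 0, -0.18], "rotation": [0, 0, 0]}
    - {"dp": [-0.012, 0, -0.19], "rotation": [0, 0, 0]}
    - {"dp": [-0.012, 0, -0.2], "rotation": [0, 0, 0]}
    - {"dp": [-0.012, 0, -0.205], "rotation": [0, 0, 0]}
    - {"dp": [-0.012, 0, -0.205], "rotation": [0, 0, 0]}
    - {"dp": [-0.012, 0, -0.205], "rotation": [0, 0, 0]}
    - {"dp": [-0.012, 0, -0.205], "rotation": [0, 0, 0]}

```text
clock: 8.17
position: [0.5358, 0.2316, 0.1341]
ee_rot: [-0.0, 0.983, 0.181, 0.0]
contact_force: [-0.0, -0.7, 1.2]
width: 0.0162
```

```bash
cat > look.py <<'E'
from h import *
import sys
n,a,b,w,h,f,cam=sys.argv[1],*map(int,sys.argv[2:7]),sys.argv[7]
s=monitor.get_state();print(s['position'],s['contact_force'],s['width'],s['clock'])
im=shot(cam,n);p=s['position']
print('tip pred',proj(im,[*p[:2],p[2]-.102]))
c=np.clip(im['color'][b:b+h,a:a+w,::-1].astype(float)*(1.5 if cam=='top' else 1),0,255).astype('uint8')
cv2.imwrite(f'pics/{n}z.png',cv2.resize(c,None,fx=f,fy=f,interpolation=cv2.INTER_CUBIC))
E
python3 look.py side5 280 130 80 75 8 side
```

```text
[0.53581519 0.23157705 0.13414564] [-0.00382822 -0.66445126  1.22590123] 0.01622519828542078 8.1667
tip pred [[328.84739273 176.70706962]]
```

View pics/side5z.png

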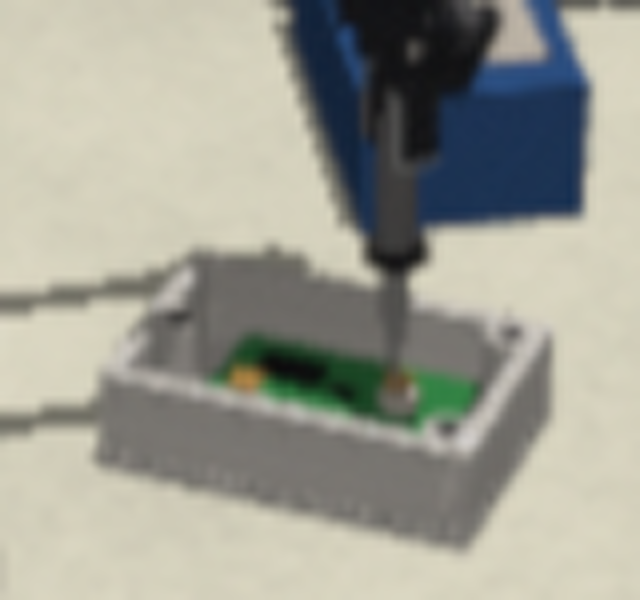

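Call:
send_rows:
  deltas:
    - {"dp": [0, 0, -0.005], "rotation": [0, 0, 0]}
    - {"dp": [0, 0, -0.01], "rotation": [0, 0, 0]}
    - {"dp": [0, 0, -0.01], "rotation": [0, 0, 0]}

```text
clock: 8.47
position: [0.5357, 0.2315, 0.1327]
ee_rot: [0.0, 0.983, 0.181, 0.0]
contact_force: [-0.5, 0.9, 1.7]
width: 0.016
```

Call:
send_rows:
  deltas:
    - {"dp": [0, 0, 0], "rotation": [0, 0, 0]}

```text
clock: 8.55
position: [0.5358, 0.2315, 0.1328]
ee_rot: [-0.0, 0.983, 0.181, 0.0]
contact_force: [-0.5, 0.7, 2.6]
width: 0.0163
```

Call:
send_rows:
  deltas:
    - {"dp": [0, 0, 0], "rotation": [0, 0, 0]}

```text
clock: 8.63
position: [0.5357, 0.2315, 0.1327]
ee_rot: [-0.0, 0.983, 0.181, 0.0]
contact_force: [0.1, 0.6, 2.3]
width: 0.0157
```

Call:
send_rows:
  deltas:
    - {"dp": [0, 0, 0], "rotation": [0, 0, 0]}

```text
clock: 8.72
position: [0.5357, 0.2315, 0.1327]
ee_rot: [-0.0, 0.983, 0.181, 0.0]
contact_force: [-0.5, 1.1, 2.3]
width: 0.016
```

Call:
send_rows:
  deltas:
    - {"dp": [0, 0, 0.1], "rotation": [0, 0, 0]}
    - {"dp": [0, 0, 0.25], "rotation": [0, 0, 0]}
    - {"dp": [-0.1, 0, 0.25], "rotation": [0, 0, 0]}
    - {"dp": [-0.3, -0.01, 0.25], "rotation": [0, 0, 0]}
    - {"dp": [-0.5, -0.015, 0.25], "rotation": [0, 0, 0]}
    - {"dp": [-0.555, -0.015, 0.25], "rotation": [0, 0, 0]}
    - {"dp": [-0.555, -0.015, 0.25], "rotation": [0, 0, 0]}
    - {"dp": [-0.555, -0.015, 0.25], "rotation": [0, 0, 0]}

```text
clock: 9.38
position: [0.4691, 0.2297, 0.1625]
ee_rot: [0.0, 0.983, 0.182, 0.001]
contact_force: [0.3, -0.2, -0.3]
width: 0.0163
```

Target TCP z 0.1328: dz −0.0297 = −0.248.

Call:
send_rows:
  deltas:
    - {"dp": [0, 0, -0.06], "rotation": [0, 0, 0]}
    - {"dp": [0, 0, -0.13], "rotation": [0, 0, 0]}
    - {"dp": [0, 0, -0.18], "rotation": [0, 0, 0]}
    - {"dp": [0, 0, -0.21], "rotation": [0, 0, 0]}
    - {"dp": [0, 0, -0.23], "rotation": [0, 0, 0]}
    - {"dp": [0, 0, -0.245], "rotation": [0, 0, 0]}
    - {"dp": [0, 0, -0.25], "rotation": [0, 0, 0]}
    - {"dp": [0, 0, -0.25], "rotation": [0, 0, 0]}
    - {"dp": [0, 0, -0.25], "rotation": [0, 0, 0]}

```text
clock: 10.13
position: [0.4694, 0.2297, 0.133]
ee_rot: [0.0, 0.983, 0.181, 0.0]
contact_force: [0.2, -0.3, 1.9]
width: 0.016
```

Call:
send_rows:
  deltas:
    - {"dp": [0, 0, 0], "rotation": [0, 0, 0]}

```text
clock: 10.22
position: [0.4693, 0.2297, 0.1331]
ee_rot: [0.0, 0.983, 0.181, 0.0]
contact_force: [0.2, 0.2, 1.9]
width: 0.0162
```

Call:
send_rows:
  deltas:
    - {"dp": [0, 0, 0], "rotation": [0, 0, 0]}

```text
clock: 10.3
position: [0.4693, 0.2297, 0.133]
ee_rot: [0.0, 0.983, 0.181, 0.0]
contact_force: [-0.1, 0.7, 2.0]
width: 0.0162
```

Call:
send_rows:
  deltas:
    - {"dp": [0, 0, 0], "rotation": [0, 0, 0]}

```text
clock: 10.38
position: [0.4692, 0.2297, 0.1329]
ee_rot: [0.0, 0.983, 0.181, 0.0]
contact_force: [0.0, -0.2, 1.9]
width: 0.0159
```

```bash
python3 look.py side6 280 130 80 75 8 side
```

```text
[0.46919974 0.22966958 0.13287741] [ 0.01930514 -0.22250528  1.91046715] 0.01590592852347701 10.3833
tip pred [[309.84400941 177.93769427]]
```

View pics/side6z.png

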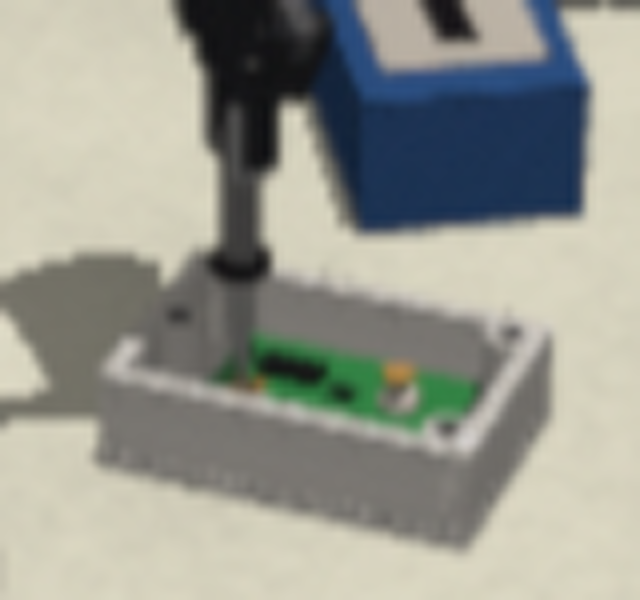

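Call:
send_rows:
  deltas:
    - {"dp": [0, 0, 0.15], "rotation": [0, 0, 0]}
    - {"dp": [0, 0, 0.4], "rotation": [0, 0, 0]}
    - {"dp": [0, 0, 0.65], "rotation": [0, 0, 0]}
    - {"dp": [0.02, -0.1, 0.75], "rotation": [0, 0, 0]}
    - {"dp": [0.04, -0.35, 0.75], "rotation": [0, 0, 0]}
    - {"dp": [0.06, -0.65, 0.75], "rotation": [0, 0, 0]}
    - {"dp": [0.09, -1, 0.75], "rotation": [0, 0, 0]}

```text
clock: 11.02
position: [0.4795, 0.1102, 0.2227]
ee_rot: [-0.0, 0.983, 0.183, 0.0]
contact_force: [1.3, 0.1, -0.8]
width: 0.0161
```

Call:
send_rows:
  deltas:
    - {"dp": [0.02, -0.3, 0], "rotation": [0, 0, 0]}
    - {"dp": [0.04, -0.6, 0], "rotation": [0, 0, 0]}
    - {"dp": [0.06, -0.8, 0], "rotation": [0, 0, 0]}
    - {"dp": [0.09, -1, 0], "rotation": [0, 0, 0]}

```text
clock: 11.35
position: [0.49, -0.0115, 0.2223]
ee_rot: [-0.0, 0.984, 0.181, -0.0]
contact_force: [0.6, -0.8, -1.0]
width: 0.016
```

Call:
send_rows:
  deltas:
    - {"dp": [0.02, -0.3, 0], "rotation": [0, 0, 0]}
    - {"dp": [0.04, -0.6, 0], "rotation": [0, 0, 0]}
    - {"dp": [0.06, -0.8, 0], "rotation": [0, 0, 0]}
    - {"dp": [0.09, -1, 0], "rotation": [0, 0, 0]}

```text
clock: 11.68
position: [0.5009, -0.1314, 0.2222]
ee_rot: [-0.0, 0.984, 0.181, -0.0]
contact_force: [0.9, 0.7, -0.0]
width: 0.0163
```

Call:
send_rows:
  deltas:
    - {"dp": [0.02, -0.25, 0], "rotation": [0, 0, 0]}
    - {"dp": [0.04, -0.5, 0], "rotation": [0, 0, 0]}
    - {"dp": [0.06, -0.75, 0], "rotation": [0, 0, 0]}
    - {"dp": [0.09, -1, 0], "rotation": [0, 0, 0]}
    - {"dp": [0.09, -1, 0], "rotation": [0, 0, 0]}
    - {"dp": [0.09, -1, 0], "rotation": [0, 0, 0]}
    - {"dp": [0.09, -1, 0], "rotation": [0, 0, 0]}

```text
clock: 12.27
position: [0.5118, -0.2492, 0.222]
ee_rot: [-0.001, 0.983, 0.181, -0.0]
contact_force: [0.2, -0.5, 0.3]
width: 0.0162
```

Call:
send_rows:
  deltas:
    - {"dp": [0.008, -0.12, 0], "rotation": [0, 0, 0]}
    - {"dp": [0.01, -0.2, 0], "rotation": [0, 0, 0]}
    - {"dp": [0.01, -0.2, -0.15], "rotation": [0, 0, 0]}
    - {"dp": [0.01, -0.2, -0.3], "rotation": [0, 0, 0]}
    - {"dp": [0.01, -0.2, -0.37], "rotation": [0, 0, 0]}
    - {"dp": [0.01, -0.2, -0.37], "rotation": [0, 0, 0]}
    - {"dp": [0.01, -0.2, -0.37], "rotation": [0, 0, 0]}

```text
clock: 12.85
position: [0.5134, -0.2738, 0.1782]
ee_rot: [-0.0, 0.983, 0.182, -0.0]
contact_force: [1.0, -0.8, 0.9]
width: 0.0163
```

```bash
python3 look.py side7 300 220 80 90 6 side
```

```text
[ 0.51343647 -0.27381616  0.17818461] [ 0.96570273 -0.75458375  0.94898146] 0.01625745586267127 12.85
tip pred [[336.73081694 268.89053572]]
```

View pics/side7z.png

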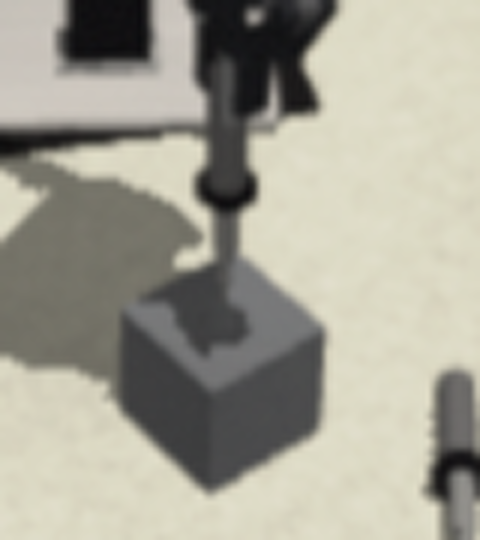

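Call:
send_rows:
  deltas:
    - {"dp": [0, 0, -0.1], "rotation": [0, 0, 0]}
    - {"dp": [0, 0, -0.2], "rotation": [0, 0, 0]}
    - {"dp": [0, 0, -0.3], "rotation": [0, 0, 0]}
    - {"dp": [0, 0, -0.4], "rotation": [0, 0, 0]}
    - {"dp": [0, 0, -0.5], "rotation": [0, 0, 0]}
    - {"dp": [0, 0, -0.57], "rotation": [0, 0, 0]}
    - {"dp": [0, 0, -0.59], "rotation": [0, 0, 0]}
    - {"dp": [0, 0, -0.59], "rotation": [0, 0, 0]}
    - {"dp": [0, 0, -0.59], "rotation": [0, 0, 0]}

```text
clock: 13.65
position: [0.514, -0.2742, 0.1082]
ee_rot: [0.001, 0.983, 0.181, 0.001]
contact_force: [-0.5, -0.1, 0.2]
width: 0.0163
```

```bash
python3 look.py side8 300 220 80 90 6 side
```

```text
[ 0.51398725 -0.27423966  0.10823805] [-0.49756317 -0.09331148  0.22983112] 0.016291923569832334 13.65
tip pred [[336.28355651 287.71351946]]
```

View pics/side8z.png

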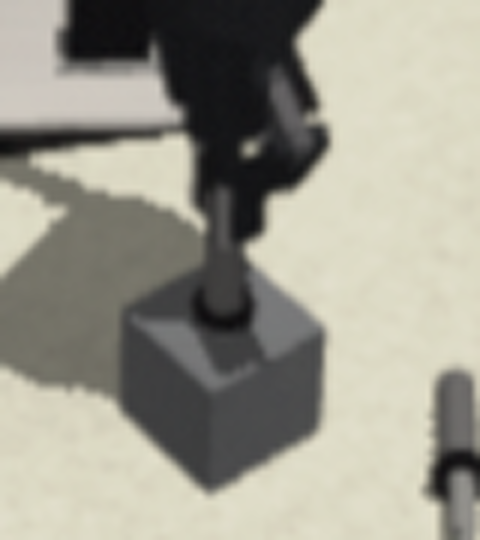

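Call:
send_rows:
  deltas:
    - {"dp": [-0.006, 0.004, -0.015], "rotation": [0, 0, 0]}
    - {"dp": [-0.006, 0.004, -0.03], "rotation": [0, 0, 0]}
    - {"dp": [-0.006, 0.004, -0.03], "rotation": [0, 0, 0]}

```text
clock: 13.95
position: [0.513, -0.2736, 0.1042]
ee_rot: [0.0, 0.983, 0.181, 0.0]
contact_force: [0.1, -0.1, 1.3]
width: 0.0161
```

Call:
send_rows:
  deltas:
    - {"dp": [0, 0, 0], "rotation": [0, 0, 0]}
    - {"dp": [0, 0, 0], "rotation": [0, 0, 0]}
    - {"dp": [0, 0, 0], "rotation": [0, 0, 0]}
    - {"dp": [0, 0, 0], "rotation": [0, 0, 0]}
    - {"dp": [0, 0, 0], "rotation": [0, 0, 0]}
    - {"dp": [0, 0, 0], "rotation": [0, 0, 0]}
  fingers: -0.3

```text
clock: 14.45
position: [0.5127, -0.2734, 0.1038]
ee_rot: [0.0, 0.983, 0.181, -0.0]
contact_force: [0.6, -0.3, -0.4]
width: 0.0557
```

Call:
send_rows:
  deltas:
    - {"dp": [0, 0, 0.1], "rotation": [0, 0, 0]}
    - {"dp": [0, 0, 0.25], "rotation": [0, 0, 0]}
    - {"dp": [0, 0, 0.45], "rotation": [0, 0, 0]}
    - {"dp": [0, 0, 0.7], "rotation": [0, 0, 0]}
    - {"dp": [0, 0, 0.9], "rotation": [0, 0, 0]}
    - {"dp": [0, 0, 1], "rotation": [0, 0, 0]}
    - {"dp": [0, 0, 1], "rotation": [0, 0, 0]}

```text
clock: 15.03
position: [0.5144, -0.2745, 0.2275]
ee_rot: [0.003, 0.983, 0.181, 0.003]
contact_force: [0.4, 0.5, 0.6]
width: 0.0552
```

```bash
python3 look.py side9 280 180 110 130 5 side
```

```text
[ 0.51441485 -0.27450567  0.22745695] [0.35534201 0.51761646 0.5939653 ] 0.0552430264159765 15.0333
tip pred [[337.62553768 255.18617594]]
```

View pics/side9z.png

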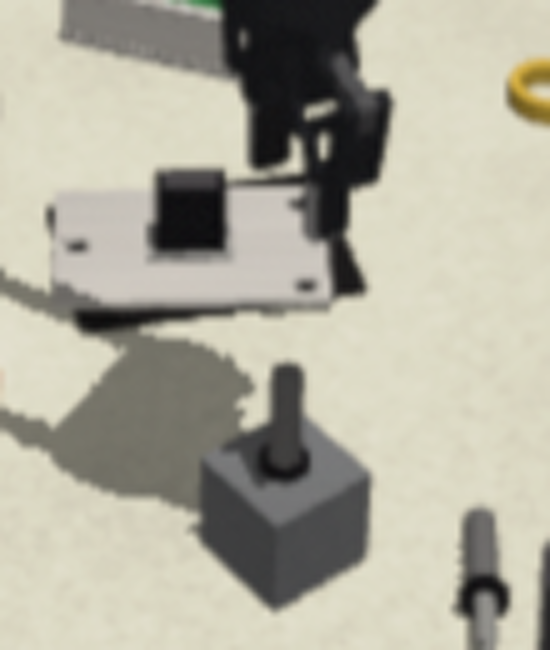

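Call:
send_rows:
  deltas:
    - {"dp": [-0.03, 0.2, -0.03], "rotation": [0, 0, -0.15]}
    - {"dp": [-0.06, 0.45, -0.06], "rotation": [0, 0, -0.35]}
    - {"dp": [-0.1, 0.75, -0.1], "rotation": [0, 0, -0.55]}
    - {"dp": [-0.15, 1, -0.15], "rotation": [0, 0, -0.75]}
    - {"dp": [-0.15, 1, -0.15], "rotation": [0, 0, -0.818]}
  fingers: -0.4

```text
clock: 15.5
position: [0.4907, -0.1471, 0.2028]
ee_rot: [-0.003, 1.0, -0.022, -0.004]
contact_force: [-1.1, -0.3, -0.2]
width: 0.06
```

Call:
send_rows:
  deltas:
    - {"dp": [-0.04, 0.3, -0.05], "rotation": [0, 0, 0]}
    - {"dp": [-0.08, 0.6, -0.1], "rotation": [0, 0, 0]}
    - {"dp": [-0.12, 0.9, -0.2], "rotation": [0, 0, 0]}
    - {"dp": [-0.15, 1, -0.35], "rotation": [0, 0, 0]}
    - {"dp": [-0.15, 1, -0.4], "rotation": [0, 0, 0]}
    - {"dp": [-0.15, 1, -0.4], "rotation": [0, 0, 0]}
    - {"dp": [-0.15, 1, -0.4], "rotation": [0, 0, 0]}

```text
clock: 16.08
position: [0.4767, -0.0341, 0.1572]
ee_rot: [0.0, 1.0, -0.022, -0.001]
contact_force: [0.2, -1.1, -0.9]
width: 0.0592
```

Call:
send_rows:
  deltas:
    - {"dp": [0.014, 0.06, 0], "rotation": [0, 0, 0]}
    - {"dp": [0.014, 0.082, -0.1], "rotation": [0, 0, 0]}
    - {"dp": [0.014, 0.082, -0.3], "rotation": [0, 0, 0]}
    - {"dp": [0.014, 0.082, -0.5], "rotation": [0, 0, 0]}
    - {"dp": [0.014, 0.082, -0.65], "rotation": [0, 0, 0]}
    - {"dp": [0.014, 0.082, -0.8], "rotation": [0, 0, 0]}
    - {"dp": [0.014, 0.082, -0.9], "rotation": [0, 0, 0]}
    - {"dp": [0.014, 0.082, -0.95], "rotation": [0, 0, 0]}
    - {"dp": [0.014, 0.082, -0.95], "rotation": [0, 0, 0]}
    - {"dp": [0.014, 0.082, -0.95], "rotation": [0, 0, 0]}

```text
clock: 16.92
position: [0.4793, -0.0241, 0.0443]
ee_rot: [0.0, 1.0, -0.023, 0.001]
contact_force: [0.4, 0.1, -0.6]
width: 0.0595
```

```bash
python3 look.py side10 270 170 110 90 6 side; python3 - <<'E'
from h import *
print(proj(load('side10'),[[.4784,-.0243,.063],[.4784,-.0243,.043]]))
E
```

```text
[ 0.47933849 -0.02409373  0.04432483] [ 0.37585826  0.12553388 -0.61098597] 0.059500754223675276 16.9167
tip pred [[317.44231135 245.15666886]]
[[317.29708904 215.33481126]
 [317.27239268 220.47084558]]
```

View pics/side10z.png

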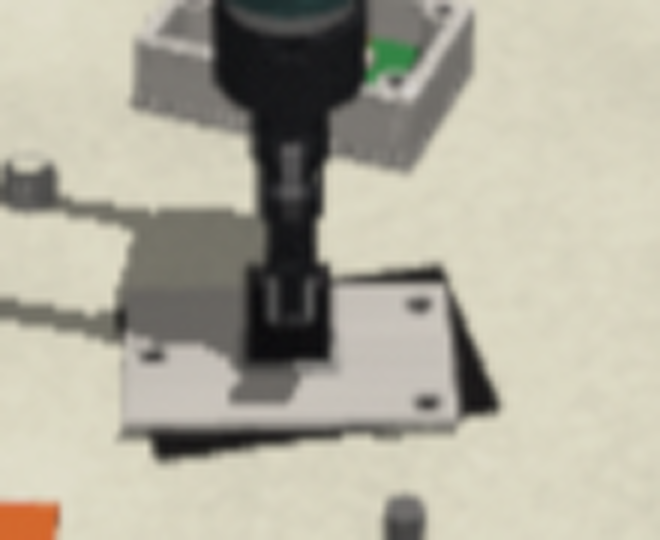

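Call:
send_rows:
  deltas:
    - {"dp": [0, 0, 0], "rotation": [0, 0, 0]}
    - {"dp": [0, 0, 0], "rotation": [0, 0, 0]}
    - {"dp": [0, 0, 0], "rotation": [0, 0, 0]}
    - {"dp": [0, 0, 0], "rotation": [0, 0, 0]}
    - {"dp": [0, 0, 0], "rotation": [0, 0, 0]}
    - {"dp": [0, 0, 0], "rotation": [0, 0, 0]}
    - {"dp": [0, 0, 0], "rotation": [0, 0, 0]}
  fingers: 1
  grip_force: 80

```text
clock: 17.55
position: [0.4791, -0.024, 0.045]
ee_rot: [0.001, 1.0, -0.022, 0.001]
contact_force: [-1.3, -1.8, 6.5]
width: 0.0215
```

Call:
send_rows:
  deltas:
    - {"dp": [0, 0, 0.05], "rotation": [0, 0, 0]}
    - {"dp": [0, 0, 0.15], "rotation": [0, 0, 0]}
    - {"dp": [0, 0, 0.3], "rotation": [0, 0, 0]}
    - {"dp": [0, 0, 0.5], "rotation": [0, 0, 0]}
    - {"dp": [0, 0, 0.7], "rotation": [0, 0, 0]}
    - {"dp": [0, 0, 0.85], "rotation": [0, 0, 0]}
    - {"dp": [0, 0, 0.9], "rotation": [0, 0, 0]}
    - {"dp": [0, 0, 0.9], "rotation": [0, 0, 0]}
    - {"dp": [0, 0, 0.9], "rotation": [0, 0, 0]}

```text
clock: 18.3
position: [0.4776, -0.0233, 0.1512]
ee_rot: [-0.0, 1.0, -0.022, -0.001]
contact_force: [0.3, 0.2, -3.5]
width: 0.0208
```

```bash
python3 look.py side11 260 130 130 120 5 side;python3 look.py top11 210 150 190 130 4 top
```

```text
[ 0.47759944 -0.02333895  0.15117968] [ 0.30890677  0.16555006 -3.45121602] 0.02080343752803805 18.3
tip pred [[316.99891298 218.70777051]]
[ 0.47713749 -0.02325501  0.15058463] [ 0.40394755  0.01946455 -3.65267065] 0.021199168928095483 18.35
tip pred [[341.48050649 222.42300259]]
```

View pics/side11z.png

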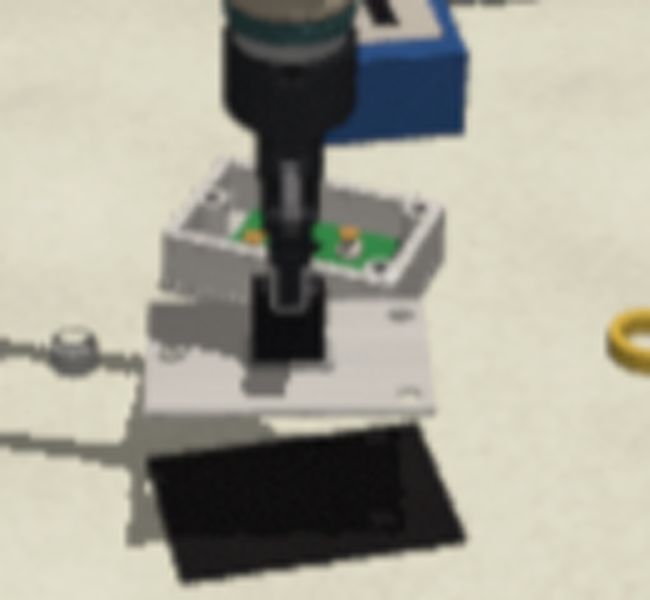

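View pics/top11z.png

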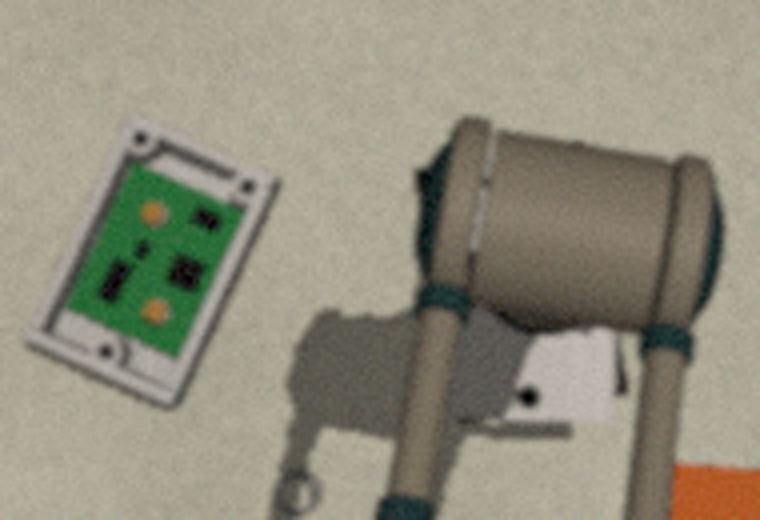

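Call:
send_rows:
  deltas:
    - {"dp": [0.01, 0.05, 0], "rotation": [0, 0, -0.04]}
    - {"dp": [0.02, 0.17, 0], "rotation": [0, 0, -0.1]}
    - {"dp": [0.04, 0.33, 0], "rotation": [0, 0, -0.2]}
    - {"dp": [0.06, 0.5, 0], "rotation": [0, 0, -0.3]}
    - {"dp": [0.08, 0.67, 0], "rotation": [0, 0, -0.4]}
    - {"dp": [0.1, 0.84, 0], "rotation": [0, 0, -0.5]}
    - {"dp": [0.12, 1, 0], "rotation": [0, 0, -0.6]}

```text
clock: 18.98
position: [0.4917, 0.0975, 0.1502]
ee_rot: [0.0, 0.985, -0.172, -0.002]
contact_force: [0.3, 0.4, -3.5]
width: 0.021
```

Call:
send_rows:
  deltas:
    - {"dp": [0.02, 0.17, 0], "rotation": [0, 0, -0.05]}
    - {"dp": [0.04, 0.34, 0], "rotation": [0, 0, -0.1]}
    - {"dp": [0.06, 0.51, 0], "rotation": [0, 0, -0.15]}
    - {"dp": [0.08, 0.68, 0], "rotation": [0, 0, -0.204]}
    - {"dp": [0.1, 0.83, 0], "rotation": [0, 0, -0.204]}
    - {"dp": [0.11, 0.94, 0], "rotation": [0, 0, -0.204]}
    - {"dp": [0.115, 1, 0], "rotation": [0, 0, -0.204]}
    - {"dp": [0.115, 1, 0], "rotation": [0, 0, -0.204]}
    - {"dp": [0.115, 1, 0], "rotation": [0, 0, -0.204]}
    - {"dp": [0.115, 1, 0], "rotation": [0, 0, -0.204]}

```text
clock: 19.82
position: [0.5062, 0.2155, 0.1515]
ee_rot: [0.001, 0.975, -0.221, -0.0]
contact_force: [-0.1, 0.4, -3.3]
width: 0.0208
```

```bash
python3 - <<'E'
from h import *
s=monitor.get_state();q=s['ee_rot'];print(s['position'],'psi',2*np.arctan2(q[2],q[1]),s['contact_force'],s['qpos'].round(2))
E
```

```text
[0.50619316 0.21548295 0.15145936] psi -0.4465265885546591 [-0.09495602  0.41794948 -3.27823636] [ 0.28  0.29  1.67 -0.    1.19  2.29]
```

Call:
send_rows:
  deltas:
    - {"dp": [0, 0.05, 0], "rotation": [0, 0, 0]}
    - {"dp": [0, 0.1, -0.05], "rotation": [0, 0, 0]}
    - {"dp": [0, 0.123, -0.15], "rotation": [0, 0, 0]}
    - {"dp": [0, 0.123, -0.25], "rotation": [0, 0, 0]}
    - {"dp": [0, 0.123, -0.3], "rotation": [0, 0, 0]}
    - {"dp": [0, 0.123, -0.3], "rotation": [0, 0, 0]}
    - {"dp": [0, 0.123, -0.3], "rotation": [0, 0, 0]}
    - {"dp": [0, 0.123, -0.3], "rotation": [0, 0, 0]}

```text
clock: 20.48
position: [0.5071, 0.2313, 0.1164]
ee_rot: [-0.0, 0.975, -0.221, 0.0]
contact_force: [1.3, -0.5, -4.0]
width: 0.0211
```

```bash
python3 look.py side12 270 110 100 100 6 side;python3 look.py top12 200 160 100 100 6 top
```

```text
[0.50712294 0.2313253  0.116352  ] [ 1.31764455 -0.51208301 -3.96804914] 0.02105888213287882 20.4833
tip pred [[320.62777077 181.23522559]]
[0.50721623 0.23135832 0.11652044] [-0.2539263  -0.09513837 -3.82075762] 0.020901790766862802 20.5333
tip pred [[248.68207399 213.97310408]]
```

View pics/side12z.png

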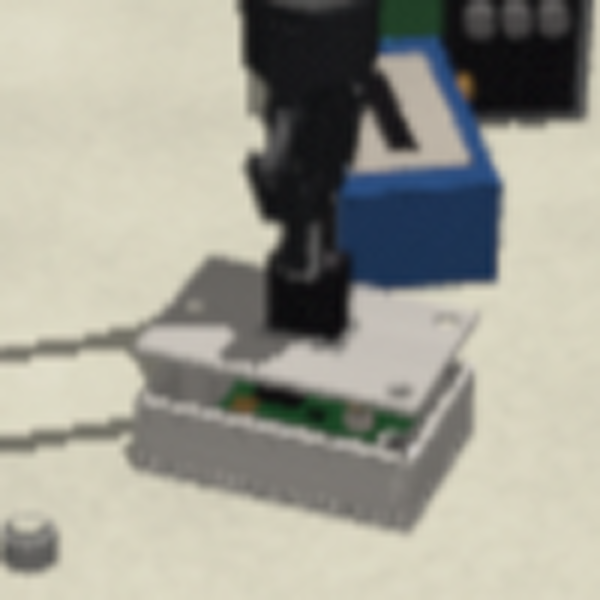

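View pics/top12z.png

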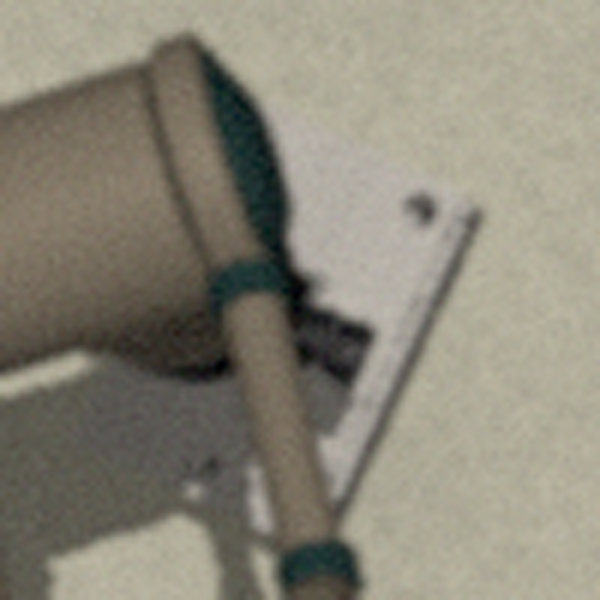

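Call:
send_rows:
  deltas:
    - {"dp": [-0.005, -0.005, -0.03], "rotation": [0, 0, 0]}
    - {"dp": [-0.01, -0.009, -0.08], "rotation": [0, 0, 0]}
    - {"dp": [-0.01, -0.009, -0.12], "rotation": [0, 0, 0]}
    - {"dp": [-0.01, -0.009, -0.15], "rotation": [0, 0, 0]}
    - {"dp": [-0.01, -0.009, -0.16], "rotation": [0, 0, 0]}
    - {"dp": [-0.01, -0.009, -0.16], "rotation": [0, 0, 0]}
    - {"dp": [-0.01, -0.009, -0.16], "rotation": [0, 0, 0]}
    - {"dp": [-0.01, -0.009, -0.16], "rotation": [0, 0, 0]}
    - {"dp": [-0.01, -0.009, -0.16], "rotation": [0, 0, 0]}
    - {"dp": [-0.01, -0.009, -0.16], "rotation": [0, 0, 0]}

```text
clock: 21.42
position: [0.5056, 0.2302, 0.0969]
ee_rot: [-0.0, 0.975, -0.221, 0.0]
contact_force: [-0.7, 0.1, -3.2]
width: 0.0211
```

```bash
python3 look.py side13 280 135 80 65 9 side;python3 look.py top13 225 180 60 65 9 top
python3 - <<'E'
from m import *
th=-.4461;R=np.array([[np.cos(th),-np.sin(th)],[np.sin(th),np.cos(th)]]);t=np.array([.5052,.2303])
P=M@R.T+t
for n,(a,b) in dict(side13=(280,135),top13=(225,180)).items():
    im=load(n)
    for z in(.05,.06,.065):
        print(n,z,((proj(im,np.c_[P,[z]*3])-[a,b]+.5)*9-.5).round(0).tolist())
E
```

```text
[0.50556994 0.23019979 0.0968602 ] [-0.67790326  0.11228018 -3.22299616] 0.021107702419137907 21.4167
tip pred [[320.17011853 185.99714153]]
[0.50553206 0.23020399 0.09682768] [ 0.5470627   0.36636902 -3.35579107] 0.021087550741871183 21.4667
tip pred [[250.11698676 215.05603153]]
side13 0.05 [[571.0, 330.0], [500.0, 438.0], [199.0, 308.0]]
side13 0.06 [[572.0, 308.0], [501.0, 416.0], [198.0, 286.0]]
side13 0.065 [[573.0, 298.0], [501.0, 405.0], [198.0, 275.0]]
top13 0.05 [[182.0, 42.0], [423.0, 151.0], [104.0, 521.0]]
top13 0.06 [[177.0, 38.0], [420.0, 148.0], [98.0, 520.0]]
top13 0.065 [[175.0, 36.0], [418.0, 146.0], [95.0, 520.0]]
```

View pics/side13z.png

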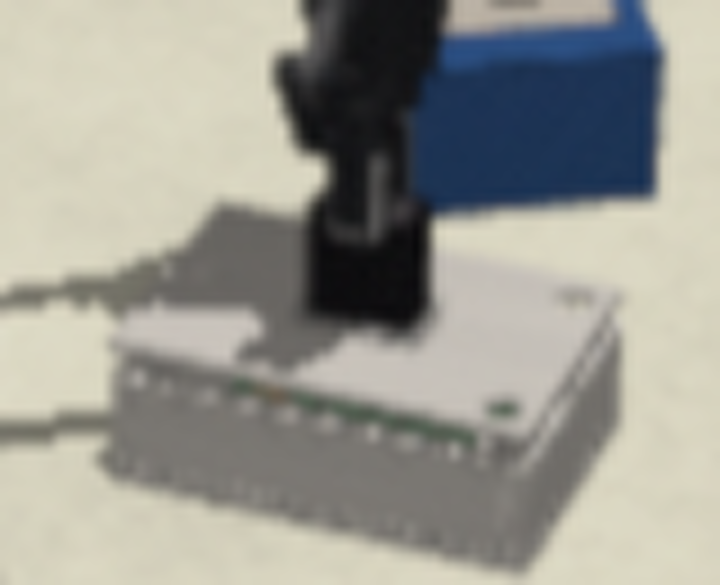

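View pics/top13z.png

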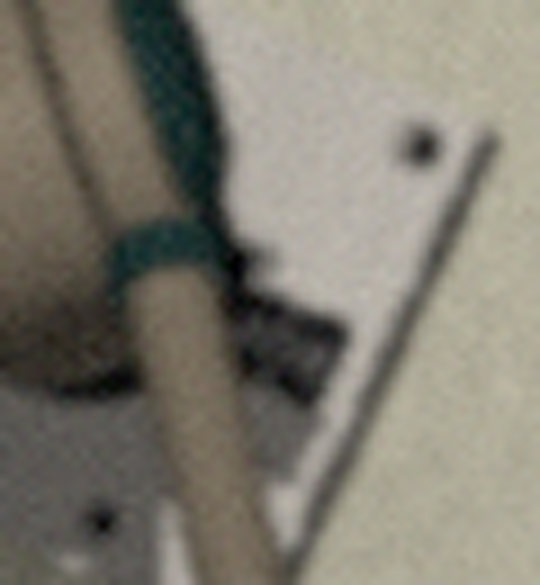

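```bash
python3 - <<'E'
from m import *
th=-.4461;R=np.array([[np.cos(th),-np.sin(th)],[np.sin(th),np.cos(th)]]);t=np.array([.5052,.2303])
K=np.array([[.085,.055],[.085,-.055],[-.085,-.055],[-.085,.055]])@R.T+t
for n,(a,b) in dict(side13=(280,135),top13=(225,180)).items():
    im=load(n);print(n,((proj(im,np.c_[K,[.065]*4])-[a,b]+.5)*9-.5).round(0).tolist())
for n in('side13','top13'):
    im=load(n);C=cloud(im);L=(C-[*t,0]);xy=L[...,:2]@R
    m=(abs(xy[...,0])<.082)&(abs(xy[...,1])<.052)&(C[...,2]>.055)&(C[...,2]<.075)
    A=np.c_[xy[m],np.ones(m.sum())];c=np.linalg.lstsq(A,C[m][:,2],rcond=None)[0];print(n,m.sum(),'slopes,z',c.round(4))
im=load('top13')
for p,r in[((420,146),3),((100,521),2)]:
    u,v=(p[0]+.5)/9-.5+225,(p[1]+.5)/9-.5+180;c=cen(im,u,v,r);print((u,v),c,at_z(im,c,.0625)[0])
print(M@R.T+t)
s=load('side13');s0=load('side0')
for k in['tape','cup','nut','tumbler','driver','wipes']:
  pass
E
python3 look.py side14 220 100 230 270 2 side
```

```text
side13 [[622.0, 286.0], [525.0, 435.0], [104.0, 339.0], [218.0, 199.0]]
top13 [[151.0, -30.0], [485.0, 121.0], [242.0, 644.0], [-94.0, 489.0]]
side13 660 slopes,z [-0.0016 -0.0008  0.0632]
top13 1144 slopes,z [-0.002   0.002   0.0651]
(271.22222222222223, 195.77777777777777) (np.float64(271.39749567070737), np.float64(196.08032502997207)) [0.55055766 0.16317982 0.0625    ]
(235.66666666666666, 237.44444444444446) (np.float64(235.9889012208657), np.float64(237.35960044395114)) [0.44200741 0.25863334 0.0625    ]
[[0.58560758 0.23618393]
 [0.55109154 0.164013  ]
 [0.44205044 0.26050153]]
[0.50548674 0.23018498 0.09681107] [-0.21885035  0.62652589 -3.5152015 ] 0.021006077726491587 21.5167
tip pred [[320.1468211  186.01176209]]
```

View pics/side14z.png

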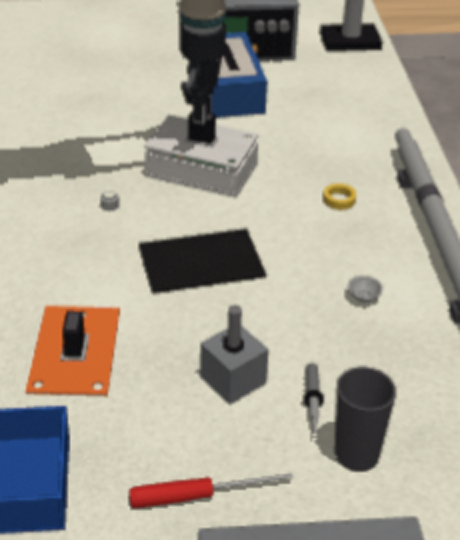

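```bash
python3 - <<'E'
from h import *
s=monitor.get_state();print(s['qd'].round(4),s['clock']);print(manip.sign_off())
E
```

```text
[-0.0011  0.001  -0.0007  0.      0.0009 -0.0007] 21.5667
the job is handed in; nothing more can be done
None
```

I touched the probe to the round pin, then the square pin. I put it back in its stand, then picked up the cover and handed in at 21.6 s with it hovering over the housing. Sign-off reports no verdict.

- **Pin touches:** I read about 2.2 N on the round pin and 1.9 N on the square one. Each was held for more than 0.3 s, and the side pictures showed the tip on both pin heads.
- **Probe:** The last picture shows it standing in the stand hole with its collar on the block, let go.
- **Cover height and tilt:** It is level to within about 0.002 rad. The underside sits about 58 to 60 mm above the bench by depth, so 8 to 10 mm above the rim. The measured load of about 3.4 N is just the cover's weight, so nothing suggests it touches the housing.
- **Hole alignment:** Hole b was about 1 mm from its thread in the top view. Hole c came out about 2 mm off, but that reading is biased by the dark thread showing through it. The arm hid hole a from above, so I checked it only in the side view, where it matched to within a pixel.
- **Bystanders:** They look where they started in the last side picture, judged by eye.
- **Look-alike probe:** One near the tumbler, not among the bystanders, tipped over and rolled early in the run. I did not touch it as far as I could tell, and the tumbler did not shift.

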